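# Shut the middle drawer, then open the bracket drawer

### The arm

A 6-joint arm with a two-finger parallel gripper is mounted at the origin on the work surface. World frame = base frame: x ahead of the robot, y to its left, z up, the work surface at z = 0. Lengths are in mm, angles in degrees, forces in N, time in s.
With the tool pointing down it reaches from about 350 to 850 mm from the base axis. Payload 8.1 kg.
Tool frame: the origin (TCP) lies midway between the tips of the shut fingers; the grasp point (between the pads) lies 19 mm behind it (r.grip_point_offset is the distance from the TCP to the grasp point, in mm); z points along the fingers, y is the line along which they close (so a half turn about z gives the same grasp; the last joint's range is limited). The gripper opens to 85 mm and grips with 20 to 120 N. Pads are 22 mm wide; open, the fingers measure 114 mm over their backs; the gripper's body (76 mm by 85 mm) begins 54 mm behind the grasp point. The pads swing forward as they close: fully open they stand 13 mm farther back than shut.
Start: joints at [-4.893, 7.471, 85.268, -0, 87.261, -4.893], TCP at [600.004, 0.022, 231.292] pointing down, gripper open.
Joint ranges: [-169.43, 169.43], [-51.17, 129.36], [1.28, 143.12], [-76.62, 256.62], [0, 156.53], [-152.29, 152.29]. Speed limits (degrees/s): [136.94, 136.94, 159.86, 180, 180, 180].

### API

Orientations are given as [roll, pitch, yaw] about the fixed x, y, z axes, in that order (R = Rz(yaw) Ry(pitch) Rx(roll)).
In Python, from bench import r gives the robot as it stands.
- The arm moves only by the shell command python3 -m inch 'ROWS' [FORCE]. ROWS is JSON, one flat list of numbers, 7 for each row, row after row: the shift along the world's x, y, z in m, then the turn, a rotation vector about the world's x, y, z in degrees, then the closure in counts, from 0 (fully open) to 255 (shut). A call has 1 to 10 rows; each row shifts and turns the commanded pose from where the row before left it; what a row does not reach is not made up. A row lasts 1/10 s, in which the tool goes at most 50 mm and 8.59 degrees, less where a joint would pass 70% of its speed; a pose out of reach is approached as far as the arm can. A call with a gripper value outside its range is refused whole. The fingers move at their own pace and stop on an object; FORCE is the grip in N (left out, the last holds). Time passes only in rows, so rows that do not move let the fingers close. It gives the time, the measured TCP pose, the force and the opening at its end, in the units of the state.
- r.sense(): the state, without advancing time (a new reading comes with each control period).
- r.snapshot(name): name is "scene" or "side" or "wrist"; returns (picture, depth): 400x640x3 uint8, red, green, blue; 400x640 float32, mm along the optical axis (not along the pixel's ray), 0 where there is no reading.
- r.get_calibration(name): a dict with "fovy" (degrees; the focal length in pixels is half the picture's height over the tangent of half this angle, whatever the lens; pixels are square), "cx", "cy" (the principal point, pixels), "position" and "rotation" of the camera in the world; the wrist camera has in their place "tool_from_camera" (4x4, takes a point from camera to tool coordinates, whose origin is the TCP and whose axes are the flange's). Camera axes: x right, y up, looking along -z (the intrinsics and any distortion apply to the point x, -y, -z); pixel columns grow to the right and rows downward; lengths in mm; the calibration is good to about 2 mm. The wrist camera is an equidistant fisheye: a pixel r from the principal point sees the ray r / f radians off the axis. A picture is of the moment at which its call begins: read the wrist's pose just before it. get_calibration takes no time and is no camera call.
- r.hand_in(): hands the job in, once; it reports no verdict.
The state is a dict: "time": time; "joint_pos": joint angles; "qd": joint speeds; "joint_efforts": joint torques, N m; "tool_pos": TCP position; "tcp_rot": TCP orientation; "ft_force": force on the tool from outside, world axes, zero at the start; "wrist_torque": the same for the moment, N m; "finger_gap": finger opening in mm.
Only numpy, scipy, OpenCV 4.12 (cv2) and the standard library are available. Lean on these libraries where they do the work, as an engineer would, in place of code of your own. Each camera call takes 0.05 s, during which the arm holds its last target. There are 200 camera calls.

### The job

The middle drawer of the grey bench chest was left open, and its interlock keeps both neighbours locked. Push the middle drawer fully shut, then pull open, by about 10 cm, the outer drawer on the side where the angle bracket stands on the chest's lid. Keep the other outer drawer shut, leave the two sample parts standing on the lid as they are, and let go of the handle.

Things in the scene. Friction and masses are not known exactly. Their poses are not given: they have to be found in the camera images.
- middle_drawer (a joint): Middle drawer of a grey sheet-steel bench chest (430 mm wide, 260 mm deep, 130 mm high, fixed to the bench, front toward the robot) with three equal drawers side by side, 140 mm apart. It starts 60 to 120 mm open. Its value is how far it is open, in m: 0 fully shut, at most 0.14. It slides straight out of the chest's front, toward the robot, with about 2 N of friction, and stays where it is left. While it is open more than about 10 mm, the two outer drawers are locked.
- left_drawer (a joint): The chest's left drawer as seen from the robot (+y side); starts shut. Its value is how far it is open, in m: 0 fully shut, at most 0.14. It slides straight out of the chest's front, toward the robot, with about 2 N of friction, and stays where it is left. Locked (1 to 3 mm of play) while the middle drawer is open; when it is open it locks the middle one.
- right_drawer (a joint): The chest's right drawer as seen from the robot (-y side); starts shut. Its value is how far it is open, in m: 0 fully shut, at most 0.14. It slides straight out of the chest's front, toward the robot, with about 2 N of friction, and stays where it is left. Locked (1 to 3 mm of play) while the middle drawer is open; when it is open it locks the middle one.
- middle_drawer_handle (a point): Middle of the middle drawer's pull: a dark steel bar 12 mm thick and 80 mm long, level and along the front (this point's y axis), standing 42 mm out from the drawer's front on two 9 mm stems at its ends (60 mm free between them), 95 mm above the bench and 35 mm below the chest's lid, so that there are 36 mm free between bar and front. The point moves with the drawer; its x axis points straight into the chest (the closing direction), z up.
- left_drawer_handle (a point): Middle of the left drawer's pull: a dark steel bar 12 mm thick and 80 mm long, level and along the front (this point's y axis), as on the middle drawer. The point moves with the drawer; its x axis points straight into the chest (the closing direction), z up.
- right_drawer_handle (a point): Middle of the right drawer's pull: a dark steel bar 12 mm thick and 80 mm long, level and along the front (this point's y axis), as on the middle drawer. The point moves with the drawer; its x axis points straight into the chest (the closing direction), z up.
- bracket_centre (a point): Centre, half-way up, of the angle bracket: a loose L-shaped piece of bare aluminium, 44 x 50 mm and 45 mm high, of 5 mm plate. It stands on the chest's lid above either the left or the right drawer, 110 to 130 mm behind the front of the chest, and marks the drawer to open. z up.
- bushing_centre (a point): Centre, half-way up, of the flanged bushing: a loose round piece of bare aluminium, 48 mm across the flange at its foot, 26 mm above it, 42 mm high. It stands on the lid above the other outer drawer, which stays shut. z up.
Things that resemble listed ones, but are neither listed nor needed, are in the scene too. Leave any purple look-alike of the part that bears bracket_centre alone.

How it is judged (in metres and radians):
On the way, in this order (a step that is already met when the one before it is completed fails the run):
1. the middle drawer is shut to within 10 mm, both outer drawers still shut (value of joint each of middle_drawer, left_drawer, right_drawer below 0.01 m), for 0.2 s.
2. the outer drawer on the bracket's side is open by 75 mm or more (((y of bracket_centre in the frame of middle_drawer_handle above 0 m and value of joint left_drawer above 0.075 m) or (y of bracket_centre in the frame of middle_drawer_handle below 0 m and value of joint right_drawer above 0.075 m))), for 0.2 s.
At the end, for the whole second after the job is handed in: The middle drawer is shut to within 10 mm, the outer drawer on the bracket's side is open by at least 75 mm and at rest, the other outer drawer is shut to within 10 mm, and both samples stand upright (within 10 degrees) on the lid (value of joint middle_drawer below 0.01 m and ((y of bracket_centre in the frame of middle_drawer_handle above 0 m and (value of joint left_drawer above 0.075 m and value of joint right_drawer below 0.01 m and velocity of joint left_drawer between -0.02 and 0.02 m/s)) or (y of bracket_centre in the frame of middle_drawer_handle below 0 m and (value of joint right_drawer above 0.075 m and value of joint left_drawer below 0.01 m and velocity of joint right_drawer between -0.02 and 0.02 m/s))) and angle between each of bracket_centre, bushing_centre's own z axis and vertical below 0.17 rad); the robot touches nothing.
It fails at once if the outer drawer on the bushing's side is opened by more than 20 mm ((y of bracket_centre in the frame of middle_drawer_handle above 0 m and value of joint right_drawer above 0.02 m) or (y of bracket_centre in the frame of middle_drawer_handle below 0 m and value of joint left_drawer above 0.02 m)).
It fails at once if an outer drawer is forced more than 20 mm open while the middle one is open by more than 20 mm (value of joint middle_drawer above 0.02 m and value of joint any of left_drawer, right_drawer above 0.02 m).
It fails at once if a sample on the lid is shifted by more than 20 mm or knocked over (distance of any of bracket_centre, bushing_centre from where it was at the start of the episode above 0.02 m).
It also fails if it takes over 40 s, if anything falls off the work surface, if the arm or the gripper's body presses on something with over 40 N, if the wrist force passes 120 N, or if a joint passes its speed limit or range.

## Working session

There is one attempt and no reset: what is moved stays moved. The work goes in short steps, Python scripts to look and compute and a shell command to move; the robot and the scene stay as the last step left them, time stands still between calls to the robot, and variables do not carry over. Pictures are saved under pics/ and viewed, on a budget of 10 in all, crops included, one or two more only if the job needs it, and the job is handed in when it is done.

```bash
ls; mkdir -p pics
cat > h.py <<'E'
import numpy as np,cv2
from bench import r
def pts(name):
    p,d=r.snapshot(name);c=r.get_calibration(name)
    h,w=d.shape;f=h/2/np.tan(np.radians(c['fovy']/2))
    v,u=np.mgrid[:h,:w]
    C=np.stack([(u-c['cx'])/f*d,-(v-c['cy'])/f*d,-d],-1)
    P=C@np.array(c['rotation']).T+np.array(c['position'])
    P[d==0]=np.nan
    return p,d,P
E
python3 - <<'E'
from h import *
for n in('scene','side'):
    c=r.get_calibration(n);print(n,c)
    p,d,P=pts(n);np.save(n+'.npy',P);cv2.imwrite(f'pics/{n}0.png',p[...,::-1]);np.save(n+'p.npy',p)
print(r.sense())
E
```

```text
pics
scene {'fovy': 51.78178562453115, 'cx': 319.45916272493116, 'cy': 199.27826715470067, 'position': array([850.62726916, 614.27968125, 854.35477085]), 'rotation': array([ 37.68493195,  -0.99421423, 163.87875539])}Traceback (most recent call last):
  File "<stdin>", line 4, in <module>
  File "h.py", line 8, in pts
    P=C@np.array(c['rotation']).T+np.array(c['position'])
      ~~~~~~~~~~~~~~~~~~~~~~~~~~~^~~~~~~~~~~~~~~~~~~~~~~~
ValueError: operands could not be broadcast together with shapes (400,640) (3,)
```

```bash
sed -i "s/np.array(c\['rotation'\]).T/Rotation.from_euler('xyz',c['rotation'],degrees=True).as_matrix().T/; 1a from scipy.spatial.transform import Rotation" h.py
python3 - <<'E'
from h import *
for n in('scene','side'):
    c=r.get_calibration(n);print(n,c)
    p,d,P=pts(n);np.save(n+'.npy',P);cv2.imwrite(f'pics/{n}0.png',p[...,::-1]);np.save(n+'p.npy',p)
print(r.sense())
E
```

```text
scene {'fovy': 51.78178562453115, 'cx': 319.45916272493116, 'cy': 199.27826715470067, 'position': array([850.62726916, 614.27968125, 854.35477085]), 'rotation': array([ 37.68493195,  -0.99421423, 163.87875539])}
side {'fovy': 43.25994717605723, 'cx': 316.6415631758303, 'cy': 198.68185532092446, 'position': array([ 246.65706274, -696.82891871,  786.22607341]), 'rotation': array([ 5.31627212e+01,  2.37938439e-02, -2.91426875e+01])}
{'time': 0.15, 'joint_pos': array([-4.89474275e+00,  7.50733306e+00,  8.53174846e+01,  3.47943405e-04,
        8.72613213e+01, -4.89353942e+00]), 'qd': array([ 0.08974659, -0.21229434, -0.1322736 , -0.10069028, -0.13019655,
        0.0200931 ]), 'joint_efforts': array([ 1.01583330e-03, -5.70061326e+01, -5.01160097e+01, -1.39109225e-04,
        9.69119486e-03, -7.10949371e-05]), 'tool_pos': array([5.99557702e+02, 4.48144870e-02, 2.30438513e+02]), 'tcp_rot': array([-1.79914205e+02, -7.69429769e-03,  8.99987740e+01]), 'ft_force': array([-0.20226449,  0.43409997, -0.39697308]), 'wrist_torque': array([-0.00173553,  0.01683229, -0.0469728 ]), 'finger_gap': 85.29149023163083}
```

View pics/scene0.png

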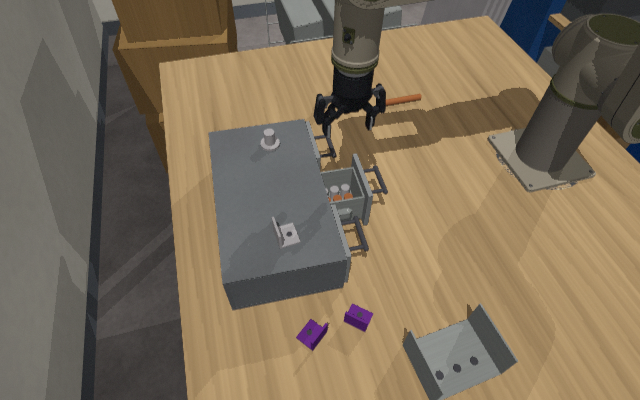

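View pics/side0.png

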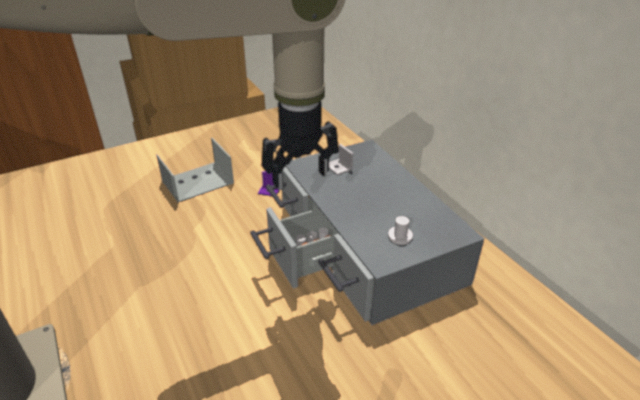

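The scene view has the bracket at (288,233), on the +y (left) side, and the bushing at (269,141) on the right. The middle drawer is open with its bar at (377,180), and the left bar is at about (358,238). So I open the left drawer.

Run:
```python
from h import *
for n in('scene','side'):
    P=np.load(n+'.npy');p=np.load(n+'p.npy').astype(int)
    lid=(abs(P[...,2]-130)<5)
    k,l,s,_=cv2.connectedComponentsWithStats(lid.astype(np.uint8));
    i=1+np.argmax(s[1:,4]);m=l==i
    q=P[m];b=cv2.minAreaRect(q[:,:2].astype(np.float32));print(n,'lid',b,cv2.boxPoints(b).round().tolist(),np.median(q[:,2]))
    # dark bars at z ~95-101
    dark=(p.max(-1)<75)&(abs(P[...,2]-97)<9)&(P[...,0]>400)&(P[...,0]<900)
    k,l,s,c=cv2.connectedComponentsWithStats(dark.astype(np.uint8))
    for j in range(1,k):
        if s[j,4]>25:
            q=P[l==j];b=cv2.minAreaRect(q[:,:2].astype(np.float32));print(s[j,4],c[j].round(),q.mean(0).round(1),b)
    for z0 in(140,):
        m=(P[...,2]>138)&(P[...,2]<182)&(P[...,0]>600)
        k,l,s,c=cv2.connectedComponentsWithStats(m.astype(np.uint8))
        for j in range(1,k):
            if s[j,4]>60: print('obj',s[j,4],c[j].round(),np.mean(P[l==j],0).round(1))
```

```text
scene lid ((778.2845458984375, 17.915191650390625), (432.42095947265625, 259.1212463378906), 86.78948211669922) [[637.0, -191.0], [896.0, -205.0], [920.0, 227.0], [661.0, 241.0]] 128.02997166905476
100 [329. 150.] [606.3 -91.5  97.1] ((602.685546875, -103.84549713134766), (76.23577117919922, 35.22990798950195), 67.185302734375)
95 [379. 179.] [519.5  33.6  97.4] ((520.7749633789062, 34.92340087890625), (18.011396408081055, 85.24193572998047), 3.7651050090789795)
147 [360. 234.] [617.8 171.9  97.5] ((620.5775756835938, 167.58448791503906), (87.73064422607422, 25.487092971801758), 84.32588195800781)
451 [290. 278.] [788.1 232.3  97.1] ((784.0277709960938, 232.48614501953125), (8.717103004455566, 231.37368774414062), 88.39889526367188)
obj 161 [269. 137.] [ 754.1 -112.5  159.9]
obj 118 [276. 231.] [796.3 159.8 163.4]
side lid ((779.0606689453125, 15.85394287109375), (433.1941223144531, 262.0538330078125), 86.8078384399414) [[636.0, -193.0], [898.0, -208.0], [922.0, 225.0], [660.0, 239.0]] 130.7349485351565
37 [289. 202.] [633.7 126.2  96.6] ((632.7171020507812, 127.15953826904297), (45.593894958496094, 9.14698314666748), 7.838474273681641)
41 [276. 252.] [538.   -8.6  97.2] ((534.2206420898438, -8.450126647949219), (44.97232437133789, 8.500911712646484), 7.635377407073975)
129 [328. 262.] [612.1 -86.8  99.1] ((615.4547119140625, -102.72588348388672), (52.30318832397461, 47.347434997558594), 79.82093811035156)
43 [351. 282.] [ 624.  -152.3   97. ] ((621.3814697265625, -153.17723083496094), (37.98500061035156, 7.974575519561768), 6.3048176765441895)
obj 4058 [511.  69.] [1518.8  381.2  160. ]
obj 496 [188.  42.] [ 714.1 1089.7  150.9]
obj 218 [345. 155.] [795.8 150.2 159.1]
obj 399 [400. 230.] [ 750.2 -125.5  154. ]
```

```bash
python3 -m inch '[-0.027,0.007,0,0,0,-0.64,255,-0.027,0.007,0,0,0,-0.64,255,-0.027,0.007,0,0,0,-0.64,255,-0.027,0.007,0,0,0,-0.64,255,-0.027,0.007,0,0,0,-0.64,255,0,0,-0.031,0,0,0,255,0,0,-0.031,0,0,0,255,0,0,-0.031,0,0,0,255,0,0,-0.031,0,0,0,255,0,0,-0.031,0,0,0,255]' 40; python3 -m inch '[0,0,0,0,0,0,255,0,0,0,0,0,0,255]'
python3 - <<'E'
from h import *
p,d,P=pts('scene');cv2.imwrite('pics/s1.png',cv2.resize(p[100:280,260:480,::-1],None,fx=3,fy=3))
E
```

```text
time: 1.15
tool_pos: [464.7, 35.1, 75.0]
tcp_rot: [180.0, -0.0, 86.8]
ft_force: [-0.2, -0.9, 0.3]
finger_gap: 0.4
time: 1.35
tool_pos: [464.5, 35.0, 76.3]
tcp_rot: [-179.9, 0.0, 86.8]
ft_force: [-0.5, -0.4, -0.3]
finger_gap: 0.1
```

View pics/s1.png

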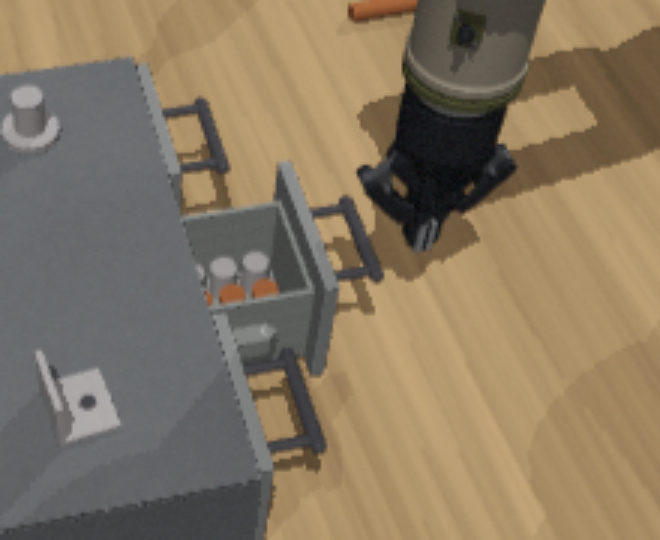

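```bash
python3 -m inch '[0.01,-0.00055,0,0,0,0,255,0.01,-0.00055,0,0,0,0,255,0.01,-0.00055,0,0,0,0,255,0.01,-0.00055,0,0,0,0,255,0.01,-0.00055,0,0,0,0,255,0.01,-0.00055,0,0,0,0,255,0.01,-0.00055,0,0,0,0,255,0.01,-0.00055,0,0,0,0,255,0.01,-0.00055,0,0,0,0,255,0.01,-0.00055,0,0,0,0,255]'; python3 -m inch '[0.004,-0.0002,0,0,0,0,255,0.004,-0.0002,0,0,0,0,255,0.002,-0.0001,0,0,0,0,255]'
python3 - <<'E'
from h import *
p,d,P=pts('scene');cv2.imwrite('pics/s2.png',cv2.resize(p[100:280,260:480,::-1],None,fx=3,fy=3))
E
```

```text
time: 2.4
tool_pos: [565.7, 29.4, 76.1]
tcp_rot: [-180.0, 0.0, 86.8]
ft_force: [-1.9, 0.4, 1.6]
finger_gap: 0.0
time: 2.7
tool_pos: [575.2, 29.0, 76.1]
tcp_rot: [-180.0, 0.0, 86.8]
ft_force: [-1.9, -0.6, 2.3]
finger_gap: -0.1
```

View pics/s2.png

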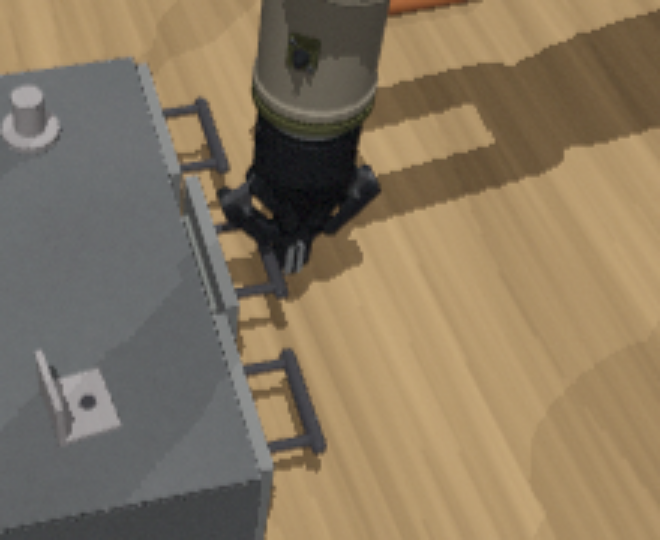

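The fingers at (292,255) in the crop press the bar, and the drawer front still stands about 15–20 mm out. I'll keep pushing in small steps until the force rises.

```bash
python3 -m inch '[0.004,-0.0002,0,0,0,0,255,0.004,-0.0002,0,0,0,0,255,0.002,-0.0001,0,0,0,0,255]'; python3 -m inch '[0.002,-0.0001,0,0,0,0,255,0.002,-0.0001,0,0,0,0,255]';python3 -m inch '[0.001,0,0,0,0,0,255,0.001,0,0,0,0,0,255]'
```

```text
time: 3.05
tool_pos: [585.2, 28.5, 76.2]
tcp_rot: [-180.0, 0.0, 86.8]
ft_force: [-2.0, -0.6, -0.2]
finger_gap: -0.1
time: 3.25
tool_pos: [587.4, 28.4, 76.0]
tcp_rot: [-179.8, 0.0, 86.8]
ft_force: [-17.6, -0.5, 11.6]
finger_gap: -0.0
time: 3.45
tool_pos: [587.5, 28.4, 75.9]
tcp_rot: [-179.5, 0.0, 86.8]
ft_force: [-25.7, -1.2, 16.4]
finger_gap: -0.2
```

```bash
python3 -m inch '[0,0,0,0,0,0,255,-0.02,0.001,0,0,0,0,255,-0.02,0.001,0,0,0,0,255,-0.01,0,0.03,0,0,0,255,0,0,0.04,0,0,0,255,-0.02,-0.02,0.04,0,0,0,200,-0.02,-0.02,0.04,0,0,0,200,0,0,0,0,0,0,200,0,0,0,0,0,0,200]'
python3 - <<'E'
from h import *
x=np.array([.9985,-.0555]);y=np.array([.0555,.9985])
for n in('scene','side'):
    p,d,P=pts(n)
    cv2.imwrite(f'pics/{n}3.png',cv2.resize(p[100:280,260:480,::-1],None,fx=3,fy=3))
    q=p.astype(int);X=P[...,:2]@x;Y=P[...,:2]@y
    m=(q.max(-1)<85)&(abs(P[...,2]-97)<10)&(X<642)&(X>560)&(Y>-200)&(Y<250)
    for a,b in((-200,-40),(-35,105),(115,250)):
        s=m&(Y>a)&(Y<b)
        if s.sum()<10: continue
        xs=X[s];
        o=s&(X<np.percentile(xs,5)+14)
        print(n,a,s.sum(),'X',np.percentile(xs,[2,10,25,50,75,95]).round(1),'Y',np.percentile(Y[o],[1,50,99]).round(1),'z',np.percentile(P[s][:,2],[5,50,95]).round(1))
    # drawer front plate outer face
    f=(X>630)&(X<675)&(P[...,2]>40)&(P[...,2]<120)&(q.max(-1)>85)
    for a,b in((-170,-80),(-40,80),(110,230)):
        s=f&(Y>a)&(Y<b)
        if s.sum()>20: print('front',a,s.sum(),np.percentile(X[s],[5,25,50,75]).round(1))
E
```

```text
time: 4.35
tool_pos: [502.2, -10.2, 228.3]
tcp_rot: [179.7, 0.0, 86.7]
ft_force: [-0.7, 1.0, -0.0]
finger_gap: 18.7
scene -200 142 X [599.8 601.8 604.4 608.  618.1 633.9] Y [-117.6  -78.9  -40.7] z [ 93.3  97.  100.3]
scene -35 206 X [599.5 601.5 604.  607.6 615.1 634.9] Y [-33.7  63.2 104.6] z [93.7 97.5 99.8]
scene 115 264 X [600.1 601.6 604.2 607.7 615.7 635. ] Y [160.2 207.4 245.9] z [ 94.1  97.9 100.7]
side -200 244 X [599.3 600.  601.4 608.1 623.9 639.2] Y [-125.4  -87.9  -41.5] z [ 95.1  98.9 102.2]
side -35 200 X [599.2 600.2 601.7 608.1 624.3 639. ] Y [13.6 52.4 98.5] z [ 95.3  99.  102.2]
side 115 146 X [599.6 601.5 603.5 614.2 626.8 638.4] Y [153.2 198.6 234. ] z [ 94.1  98.9 102.8]
front -170 621 [646.4 647.1 647.7 648.6]
front -40 539 [646.4 647.2 647.6 648.1]
front 110 234 [646.5 647.2 647.7 648.3]
```

View pics/scene3.png

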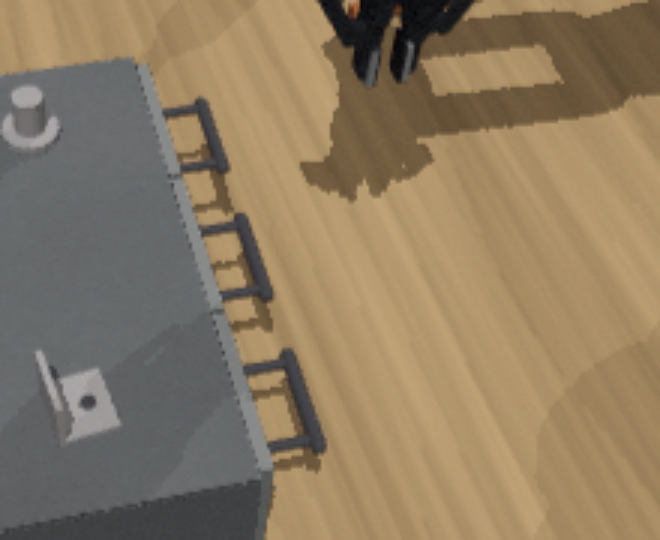

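The middle drawer now sits flush with its neighbours. Its bar lies along (240,220)–(270,295) in the crop. The left bar's centre works out at (615.8, 166.1), so I go there with the fingers partly closed.

```bash
python3 -m inch '[0.019,0.0294,0,0,0,0,160,0.019,0.0294,0,0,0,0,160,0.019,0.0294,0,0,0,0,160,0.019,0.0294,0,0,0,0,160,0.019,0.0294,0,0,0,0,160,0.019,0.0294,0,0,0,0,160,0,0,-0.03,0,0,0,160,0,0,-0.03,0,0,0,160,0,0,-0.03,0,0,0,160,0,0,0,0,0,0,160]'
python3 - <<'E'
from h import *
p,d,P=pts('side');cv2.imwrite('pics/s4.png',cv2.resize(p[100:280,200:420,::-1],None,fx=3,fy=3))
E
```

```text
time: 5.45
tool_pos: [610.2, 166.7, 128.0]
tcp_rot: [-179.3, 0.2, 86.9]
ft_force: [-0.9, 0.1, -1.6]
finger_gap: 31.8
```

View pics/s4.png

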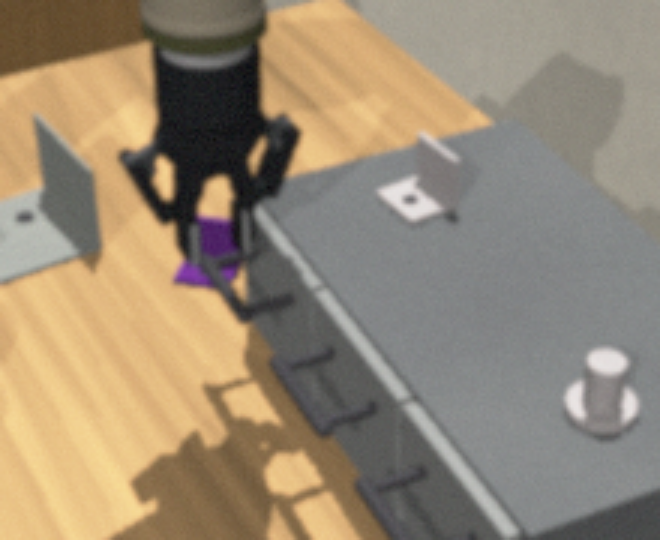

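The fingers straddle the left bar from above, with the tips at (195,255) and (245,255). The gripper's inner elbow at (275,190) may foul the lid edge on the way down. I'll measure its profile, and consider hooking the bar with shut fingers turned 90° instead.

Run:
```python
from h import *
s=r.sense();print(s['tool_pos'],s['tcp_rot'],s['joint_pos'].round(1),s['ft_force'].round(1))
t=s['tool_pos'];x=np.array([.9985,-.0555]);y=np.array([.0555,.9985])
for n in('side','scene'):
    p,d,P=pts(n);Q=P[...,:2]-t[:2];X=Q@x;Y=Q@y;Z=P[...,2]-t[2]
    m=(abs(X)<80)&(abs(Y)<50)&(p.max(-1)<110)
    for a in range(-5,110,10):
        k=m&(Z>a)&(Z<a+10)
        if k.sum()>5: print(n,a,k.sum(),'X',np.percentile(X[k],[2,98]).round(),'Y',np.percentile(Y[k],[2,98]).round())
```

```text
[611.98216689 166.78299207 131.48959882] [-1.79514373e+02  1.13170842e-01  8.68431036e+01] [10.6 16.8 85.2  0.  78.5 13.8] [-0.7  0.3  0.5]
side -5 20 X [-21.  60.] Y [-34.  46.]
side 5 49 X [-26.  29.] Y [-14.  10.]
side 15 58 X [-28.  31.] Y [-13.   5.]
side 25 60 X [-28.  31.] Y [-13.   3.]
side 35 51 X [-30.  34.] Y [-13.   2.]
side 45 106 X [-43.  48.] Y [-14.   9.]
side 55 133 X [-47.  51.] Y [-15.  10.]
side 65 123 X [-52.  54.] Y [-19.  10.]
side 75 138 X [-56.  59.] Y [-19.   4.]
side 85 165 X [-59.  62.] Y [-19.  -0.]
side 95 244 X [-63.  62.] Y [-21.   5.]
side 105 190 X [-44.  43.] Y [-20.   3.]
scene -5 118 X [-1. 79.] Y [-24.  49.]
scene 5 40 X [-26.  30.] Y [-8. 13.]
scene 15 52 X [-26.  31.] Y [-6. 14.]
scene 25 47 X [-26.  31.] Y [-8. 13.]
scene 35 40 X [-33.  33.] Y [-9. 13.]
scene 45 104 X [-43.  46.] Y [-8. 15.]
scene 55 147 X [-47.  50.] Y [-10.  14.]
scene 65 114 X [-52.  54.] Y [-6. 19.]
scene 75 123 X [-56.  59.] Y [-3. 19.]
scene 85 148 X [-59.  63.] Y [ 4. 20.]
scene 95 287 X [-62.  67.] Y [-10.  21.]
scene 105 124 X [-50.  51.] Y [-4. 21.]
```

The profile shows the elbows reach ±46 mm from 45 mm above the tip, which would graze the lid edge. I'll turn 90° and hook with shut fingers, which are about 25 mm wide in the 36 mm gap.

```bash
python3 -m inch '[0,0,0,0,0,8.2,255,0,0,0,0,0,8.2,255,0,0,0,0,0,8.2,255,0,0,0,0,0,8.2,255,0,0,0,0,0,8.2,255,0,0,0,0,0,8.2,255,0,0,0,0,0,8.2,255,0,0,0,0,0,8.2,255,0,0,0,0,0,8.2,255,0,0,0,0,0,8.2,255]'; python3 -m inch '[0.008,-0.0005,0,0,0,8,255,0.008,-0.0005,0,0,0,0,255,0.008,-0.0005,0,0,0,0,255,0,0,0,0,0,0,255,0,0,0,0,0,0,255,0,0,0,0,0,0,255,0,0,0,0,0,0,255]'
python3 - <<'E'
from h import *
s=r.sense();print(s['tool_pos'],s['tcp_rot'],s['joint_pos'].round(1))
t=s['tool_pos'];x=np.array([.9985,-.0555]);y=np.array([.0555,.9985]);print('X,Y',t[:2]@x,t[:2]@y)
for n in('side','scene'):
    p,d,P=pts(n);X=P[...,:2]@x;Y=P[...,:2]@y;Z=P[...,2]-t[2]
    m=(abs(X-630)<60)&(abs(Y-200)<80)&(p.max(-1)<110)
    for a in range(5,80,15):
        k=m&(Z>a)&(Z<a+15)
        if k.sum()>5: print(n,a,k.sum(),'X',np.percentile(X[k],[2,98]).round(),'Y',np.percentile(Y[k],[2,98]).round())
E
```

```text
time: 6.6
tool_pos: [616.6, 167.0, 139.3]
tcp_rot: [179.9, 0.2, 169.1]
ft_force: [0.1, 0.4, -0.4]
finger_gap: 0.1
time: 7.3
tool_pos: [638.7, 165.3, 136.2]
tcp_rot: [-180.0, -0.0, 176.8]
ft_force: [0.4, 1.0, -0.3]
finger_gap: -0.2
[638.71101466 165.25399538 136.16469051] [-1.79994797e+02 -2.11093531e-02  1.76768332e+02] [ 10.1  19.9  80.9  -0.   79.2 -76.7]
X,Y 628.5813513917556 200.45457569696669
side 5 45 X [619. 637.] Y [185. 204.]
side 20 58 X [619. 640.] Y [184. 198.]
side 35 26 X [617. 635.] Y [170. 209.]
side 50 81 X [617. 640.] Y [157. 225.]
side 65 119 X [613. 639.] Y [145. 240.]
scene 5 32 X [626. 639.] Y [195. 215.]
scene 20 17 X [635. 640.] Y [196. 210.]
scene 35 27 X [621. 641.] Y [183. 230.]
scene 50 56 X [624. 643.] Y [196. 239.]
scene 65 59 X [635. 646.] Y [186. 254.]
```

```bash
python3 -m inch '[0.0005,0,-0.014,0,0,0,255,0,0,-0.014,0,0,0,255,0,0,-0.014,0,0,0,255,0,0,-0.013,0,0,0,255,0,0,0,0,0,0,255,0,0,0,0,0,0,255,0,0,0,0,0,0,255]'
python3 -m inch '[-0.005,0.0003,0,0,0,0,255,-0.005,0.0003,0,0,0,0,255,-0.005,0.0003,0,0,0,0,255,0,0,0,0,0,0,255]'
python3 -m inch '[-0.008,0.0004,0,0,0,0,255,-0.008,0.0004,0,0,0,0,255,0,0,0,0,0,0,255]'
```

```text
time: 8.1
tool_pos: [640.1, 165.3, 82.1]
tcp_rot: [180.0, 0.1, 176.8]
ft_force: [0.1, 0.5, -0.2]
finger_gap: 0.0
time: 8.5
tool_pos: [624.2, 166.3, 81.9]
tcp_rot: [180.0, 0.0, 176.8]
ft_force: [-0.1, -0.3, 0.4]
finger_gap: -0.0
time: 8.8
tool_pos: [607.0, 167.1, 81.0]
tcp_rot: [-180.0, -0.1, 176.8]
ft_force: [-0.4, -0.3, -0.1]
finger_gap: -0.2
```

```bash
python3 -m inch '[-0.01,0.0006,0,0,0,0,255,-0.01,0.0006,0,0,0,0,255]'
python3 - <<'E'
from h import *
p,d,P=pts('side');q=p[100:280,200:420,::-1];p,d,P=pts('scene');q=np.hstack([q,p[100:280,260:480,::-1]]);cv2.imwrite('pics/s5.png',cv2.resize(q,None,fx=1.8,fy=1.8))
E
```

```text
time: 9.0
tool_pos: [588.0, 168.0, 81.2]
tcp_rot: [-180.0, 0.0, 176.8]
ft_force: [3.1, -0.4, 0.3]
finger_gap: 0.0
```

View pics/s5.png

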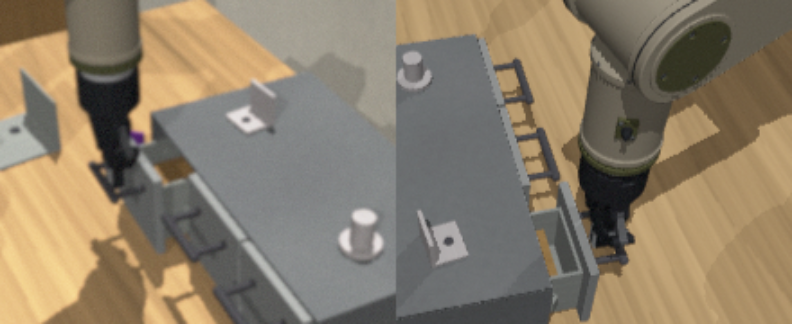

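The left drawer is coming out with the fingers hooked at about (610,240), roughly 45 mm so far. The middle and right drawers are flush. I'll pull 55 mm more and slow down at the end.

```bash
python3 -m inch '[-0.01,0.0006,0,0,0,0,255,-0.01,0.0006,0,0,0,0,255,-0.01,0.0006,0,0,0,0,255,-0.01,0.0006,0,0,0,0,255,-0.008,0.0004,0,0,0,0,255,-0.004,0.0002,0,0,0,0,255,-0.002,0.0001,0,0,0,0,255,-0.001,0,0,0,0,0,255,0,0,0,0,0,0,255,0,0,0,0,0,0,255]'
python3 -m inch '[0.003,-0.0002,0,0,0,0,255,0.003,-0.0002,0,0,0,0,255,0,0,0,0,0,0,255,0,0,0,0,0,0,255]'
python3 -m inch '[0,0,0.02,0,0,0,255,0,0,0.03,0,0,0,255,0,0,0.04,0,0,0,255,0,0,0.04,0,0,0,255,-0.04,-0.02,0.02,0,0,0,255,-0.04,-0.03,0,0,0,0,255,-0.02,-0.03,0,0,0,0,255,0,0,0,0,0,0,255,0,0,0,0,0,0,255,0,0,0,0,0,0,255]'
python3 - <<'E'
from h import *
x=np.array([.9985,-.0555]);y=np.array([.0555,.9985])
qs=[]
for n,u in(('side',200),('scene',240)):
    p,d,P=pts(n);qs.append(p[90:300,u:u+240,::-1])
    X=P[...,:2]@x;Y=P[...,:2]@y
    m=(p.max(-1)<85)&(abs(P[...,2]-97)<10)&(X<646)&(X>440)
    for a,b in((-125,-40),(15,105),(155,245)):
        s=m&(Y>a)&(Y<b)
        if s.sum()>10: print(n,a,s.sum(),np.percentile(X[s],[2,10]).round(1))
    m=(P[...,2]>138)&(P[...,2]<182)&(P[...,0]>700)&(P[...,0]<900)&(abs(P[...,1])<250)
    k,l,s,c=cv2.connectedComponentsWithStats(m.astype(np.uint8))
    for j in range(1,k):
        if s[j,4]>60: print('obj',s[j,4],np.mean(P[l==j],0).round(1))
cv2.imwrite('pics/s6.png',cv2.resize(np.hstack(qs),None,fx=1.65,fy=1.65))
E
```

```text
time: 10.1
tool_pos: [533.4, 171.3, 81.2]
tcp_rot: [180.0, -0.0, 176.8]
ft_force: [0.2, 0.3, -1.4]
finger_gap: -0.0
time: 10.5
tool_pos: [539.6, 170.8, 81.2]
tcp_rot: [-180.0, -0.0, 176.8]
ft_force: [-0.7, 0.4, -0.0]
finger_gap: 0.0
time: 11.5
tool_pos: [440.0, 91.3, 231.5]
tcp_rot: [180.0, 0.0, 176.8]
ft_force: [-0.1, -0.0, -0.4]
finger_gap: -0.1
side -125 270 [599.2 600.2]
side 15 211 [599.2 600.4]
side 155 122 [503.7 504.8]
obj 225 [795.8 149.6 158.6]
obj 399 [ 750.6 -125.6  154.2]
scene -125 139 [600.  601.6]
scene 15 198 [599.7 601.9]
scene 155 310 [501.9 504.3]
obj 162 [ 754.2 -112.6  159.9]
obj 118 [796.3 159.5 163.5]
```

View pics/s6.png

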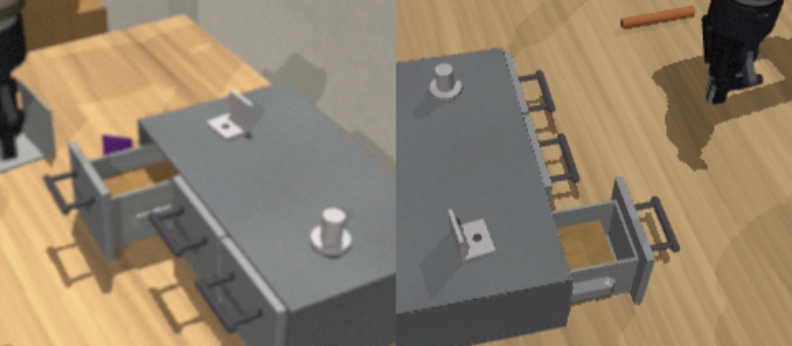

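The left drawer is about 96 mm open, with its bar at (660,225). The other two are flush, both samples haven't moved, and the arm is clear at (735,60).

```bash
python3 -c "
from bench import r
r.hand_in()"
```

```text
the job is handed in; nothing more can be done
```

The job is done and handed in at about 11.6 s of the 40 s allowed; the hand-in itself gives no verdict. I pushed the middle drawer shut with the closed fingers. The bracket stands over the left drawer, so I hooked that handle and pulled it open, then lifted the arm clear.

**Last checks, from both cameras:**
- **Left drawer:** open about 96 mm, judged by its bar against the shut bars.
- **Middle and right drawers:** shut, with their bars level with each other to within about 1 mm.
- **Bracket and bushing:** standing, and within 1 mm of their starting positions.
- **Forces:** the highest I read was about 30 N at the wrist, when the middle drawer reached its stop. At the end the readings were near zero, with the arm touching nothing.

No final check failed or disagreed. I dropped my first plan of gripping the bar across, because a measurement showed the gripper's elbows would graze the lid, and hooked the handle instead.

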